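# Unclamp the orange-catch cassette, pinch its catches and hold it out of the dock

### The job

Take the module cassette with the orange catches out of its dock: turn that dock's clamp knob about a quarter turn clockwise until its tongue is well clear of the cassette, then pinch the two orange side catches together and lift the cassette straight up. Finish while still holding it by the pinched catches, upright and still, over its dock with about a hand's breadth (8 cm) of air between the dock's top and the cassette's underside. Leave the blue-catch cassette, its clamp and everything else on the bench where they are.

Things in the scene. Friction and masses are not known exactly. Their poses are not given: they have to be found in the camera images.
- dock: Grey docking block fixed to the bench, 190 long, 80 wide, 40 tall. Origin at bench level under the middle of the cassette well; x along the block (-135 to +55), z up; clamp knob on its top at x = -105, the end towards the robot. Yaw within 0.45 rad; left or right of the other. Holds the cassette with ORANGE catches; they face its +y and -y.
- cassette: Dark grey module with ORANGE catches, body 88 (x) x 36 (y) x 75 tall, 0.2 to 0.45 kg; origin under its centre, axes as the dock's. Seated: underside 12 above bench, 28 deep in the well, 1.5 play. A shelf on its -x end (to x = -64) lies under the clamp's tongue. Two hooks hold it until both catches are pressed 5 or more. Lifted straight up 30 it is out of the well.
- catch_left (a joint): Travel of the +y catch in m: 0 = out at rest (hooked), 0.007 = fully pressed in (stop). Spring 3 N at rest to 7 N fully pressed; springs out when let go
- catch_right (a joint): The same for the -y catch
- catch_left_face (a point): Grip point: outer face of the +y orange press pad, 28 from the cassette's mid-plane at rest, 55 above its underside, 67 above the bench when seated. Pad 24 wide (x), 34 to 66 above the underside. Over both pads: 56 at rest, 42 fully pressed. Beside the pads is only the dock's flat top (40 above bench); a downward grasp closing along cassette y with the TCP at this height clears it
- catch_right_face (a point): The same on the -y pad
- clamp (a joint): Angle of the clamp knob of the orange-catch dock, rad: 0 = tongue pointing to dock +x, over the cassette's shelf (locked; starts at 0 to 0.3); grows clockwise seen from above, stop at 1.571 (tongue to dock -y, free). Tongue clear of the cassette from 0.95. Stays where left; friction 0.06 N m
- clamp_grip (a point): Grip point of the clamp knob, on its vertical axis, 79 above the bench. The grip is a black upright bar 44 long, 12 thick, 56 to 88 above the bench; at joint 0 it lies along dock x and it turns with the joint (point x axis along the bar to the tongue side, z up)
- clamp_tip (a point): Red end of the steel tongue (16 wide, 6 thick) that turns with the knob below its grip: 55 from the knob's axis, 50 above the bench
- spare_dock: Grey docking block fixed to the bench, 190 long, 80 wide, 40 tall. Origin at bench level under the middle of the cassette well; x along the block (-135 to +55), z up; clamp knob on its top at x = -105, the end towards the robot. Yaw within 0.45 rad; left or right of the other. Holds the cassette with BLUE catches: leave alone.
- spare_cassette: the same module with BLUE catches, seated in the spare dock: leave alone; origin under its centre
- spare_clamp_tip (a point): end of the tongue of the spare dock's clamp: leave alone
- mouse: white computer mouse 108 x 60 x 30 on a black mat, bystander; origin under its centre
- wrench: steel open-ended wrench, 140 long, lying flat, bystander; origin under its centre
- screwdriver: screwdriver with yellow handle, 200 long, 26 thick, lying, bystander; origin under its centre
- adapter: upright brass coaxial adapter, 22 diameter, 38 tall, standing between the docks, bystander; origin under its centre
- attenuator: small aluminium box 50 x 30 x 22 with a brass connector at each end, in front of the docks, bystander; origin under its centre
- cap_jar: small pale jar with red lid, 48 diameter, 55 tall, bystander; origin under its centre
There are look-alikes about, which are no part of the job. Leave any pink, red or turquoise look-alike of the cassette alone.

How it is judged:
On the way, in this order (a step that is already met when the one before it is completed fails the run):
1. the orange-catch dock's clamp is turned until the tongue is clear, the cassette still seated (value of joint clamp above 1 rad and z of cassette in the frame of dock below 0.02 m), for 0.2 s.
2. both orange catches are pinched in by the fingers while the cassette is still in the dock (value of joint each of catch_left, catch_right above 0.005 m and contact force between the fingers and cassette above 2 N and value of joint clamp above 1 rad and z of cassette in the frame of dock below 0.025 m), for 0.1 s.
At the end, for the whole second after the job is handed in: The cassette is held by the fingers with both catches pressed in at least 5 mm, its underside at least 60 mm above the dock's top (100 mm above the bench), within 80 mm sideways of its dock's well, upright within 0.2 rad, still, touching neither dock; the clamp stays turned at least 1.0 rad (value of joint each of catch_left, catch_right above 0.005 m and contact force between the fingers and cassette above 2 N and z of cassette in the frame of dock above 0.1 m and horizontal distance between cassette and dock below 0.08 m and angle between cassette's own z axis and vertical below 0.2 rad and linear speed of cassette below 0.03 m/s and contact force between cassette and dock below 0.2 N and contact force between cassette and spare_dock below 0.2 N and value of joint clamp above 1 rad); the arm keeps its last pose, push and grip.
It fails at once if the blue-catch cassette or its clamp is disturbed (distance of spare_cassette from where it was at the start of the episode above 0.01 m or distance of spare_clamp_tip from where it was at the start of the episode above 0.02 m).
It fails at once if a bystander is pushed away by more than 30 mm (distance of any of mouse, wrench, screwdriver, adapter, attenuator, cap_jar from where it was at the start of the episode above 0.03 m).
It also fails if it takes over 45 s, if anything falls off the work surface, if the arm or the gripper's body presses on something with over 40 N, if the wrist force passes 120 N, or if a joint passes its speed limit or range.

### The arm

A 6-joint arm with a two-finger parallel gripper is mounted at the origin on the work surface. World frame = base frame: x ahead of the robot, y to its left, z up, the work surface at z = 0. Lengths are in m, angles in rad, forces in N, time in s.
With the tool pointing down it reaches from about 0.3 to 0.875 m from the base axis. Payload 6.4 kg.
Tool frame: the origin (TCP) lies between the finger pads, 19 mm behind the fingertips; this is the grasp point; z points along the fingers, y is the line along which they close (so a half turn about z gives the same grasp; the last joint's range is limited). The gripper opens to 85 mm and grips with 20 to 120 N. Pads are 22 mm wide; open, the fingers measure 114 mm over their backs; the gripper's body (76 mm by 85 mm) begins 54 mm behind the grasp point. The pads swing forward as they close: fully open they stand 13 mm farther back than shut.
Start: joints at [-1.44, 0.181, 1.607, -0, 1.354, -0.206], TCP at [0.19, -0.543, 0.25] pointing down, gripper open.
Joint ranges: [-2.99, 2.99], [-0.89, 2.07], [0.3, 2.58], [-1.14, 4.28], [0, 2.63], [-3.12, 3.12]. Speed limits (rad/s): [2.57, 2.57, 3.01, 3.14, 3.14, 3.14].

### API

Orientations are given as a unit quaternion [w, x, y, z].
In Python, from bench import ctrl gives the robot as it stands.
- The arm moves only by the shell command python3 -m pendant 'ROWS'. ROWS is JSON, a list that holds one entry, the list of rows, each a list of 7 numbers: the opening, from 0 (shut) to 1 (fully open), then the shift along the tool's x, y, z in mm, then the turn, a rotation vector about the tool's x, y, z in rad. A call has 1 to 5 rows; each row is the pose to reach, as a shift and turn from the pose commanded when the call began, along the tool's axes at that moment; what a row does not reach only later rows make up. A row lasts 1/12 s, in which the tool goes at most 41.7 mm and 7.16 degrees, less where a joint would pass 70% of its speed; a pose out of reach is approached as far as the arm can. A call with a gripper value outside its range is refused whole. The fingers move at their own pace and stop on an object; the grip force is fixed at half the most. Time passes only in rows, so rows that repeat a pose let the fingers close. It gives the time, the measured TCP pose, the force, the opening and the grip force at its end, in the units of the state.
- ctrl.get_obs(): the state, without advancing time (a new reading comes with each control period).
- ctrl.camera(name): name is "scene" or "top" or "wrist"; returns the picture (420x560x3 uint8, red, green, blue); there is no depth.
- ctrl.camera_params(name): a dict with "mtx" (3x3 intrinsics, pixels), "world_from_camera" (4x4, takes a point from camera to world coordinates); the wrist camera has in their place "tool_from_camera" (4x4, takes a point from camera to tool coordinates, whose origin is the TCP and whose axes are the flange's). Camera axes: x right, y down, z forward; pixel columns grow to the right and rows downward; lengths in m; the calibration is good to about 2 mm. A picture is of the moment at which its call begins: read the wrist's pose just before it. camera_params takes no time and is no camera call.
- ctrl.hand_in(): hands the job in; it is judged then, once.
Trained networks look in the newest picture that a camera, given by its name, has taken for a name from the list of things; names that differ only in an ending like _2 or _b are one class to them, and where a whole thing is asked for, a point or a joint stands for the part that bears it (a point fixed in the world has none). Each returns a list of dicts, best first, with "confidence" (0 to 1); they miss things now and then, are a little off and sometimes report something else, mostly with a low value. They report only what shows in the picture. A call takes as long as a camera call. They do not tell look-alikes from the thing itself.
- ctrl.boxes_of(camera, name): "point" ([column, row] as shares, 0 to 1, of the picture: columns of its width, rows of its height, amid what is visible of it).
The state is a dict: "time_s": time; "q": joint angles; "dq": joint speeds; "joint_efforts": joint torques, N m; "eef_pos": TCP position; "eef_rot": TCP orientation; "wrist_force": force on the tool from outside, world axes, zero at the start; "torque": the same for the moment, N m; "opening": opening from 0.0 (shut) to 1.0 (fully open); "grasp_force": force on a finger pad.
Only numpy, scipy, OpenCV 4.12 (cv2) and the standard library are available. Lean on these libraries where they do the work, as an engineer would, in place of code of your own. Each camera call takes 0.05 s, during which the arm holds its last target. There are 200 camera calls.

## Working session

There is one attempt and no reset: what is moved stays moved. The work goes in short steps, Python scripts to look and compute and a shell command to move; the robot and the scene stay as the last step left them, time stands still between calls to the robot, and variables do not carry over. Pictures are saved under pics/ and viewed, at most 10 in all, crops included, and the job is handed in when it is done.

```bash
mkdir -p pics; ls
python3 - <<'E'
from bench import ctrl
import cv2,numpy as np
o=ctrl.get_obs();print({k:np.round(v,3).tolist() for k,v in o.items()})
for c in("scene","top"):
    im=ctrl.camera(c);cv2.imwrite(f"pics/{c}0.png",im[:,:,::-1])
    p=ctrl.camera_params(c);print(c,np.round(p["mtx"],1).tolist(),np.round(p["world_from_camera"],3).tolist())
    for n in("dock","cassette","clamp_grip","clamp_tip","catch_left_face","adapter","attenuator","cap_jar"):
        print(n,[(round(d["point"][0]*560),round(d["point"][1]*420),round(d["confidence"],2)) for d in ctrl.boxes_of(c,n)])
a=cv2.imread("pics/scene0.png");b=cv2.imread("pics/top0.png")
cv2.imwrite("pics/both.png",cv2.resize(np.vstack([b]),(784,588),interpolation=cv2.INTER_CUBIC))
E
```

```text
pics
{'time_s': 0.0, 'q': [-1.44, 0.182, 1.608, 0.0, 1.354, -0.206], 'dq': [-0.001, -0.0, 0.001, 0.001, 0.001, 0.002], 'joint_efforts': [0.003, -44.487, -35.133, 0.0, 0.009, -0.0], 'eef_pos': [0.19, -0.542, 0.249], 'eef_rot': [-0.001, 0.986, 0.168, 0.0], 'wrist_force': [0.439, -0.198, -0.935], 'torque': [0.01, -0.028, -0.0], 'grasp_force': 0.0, 'opening': 0.999}
scene [[543.3, 0.0, 274.5], [0.0, 543.3, 207.0], [0.0, 0.0, 1.0]] [[-0.356, 0.77, -0.529, 1.22], [0.935, 0.289, -0.207, 0.256], [-0.007, -0.568, -0.823, 1.155], [0.0, 0.0, 0.0, 1.0]]
dock [(227, 224, 0.81)]
cassette [(267, 169, 0.94), (199, 155, 0.82), (381, 189, 0.74), (205, 227, 0.55), (353, 272, 0.5)]
clamp_grip [(233, 200, 0.84)]
clamp_tip [(232, 200, 0.79), (113, 205, 0.28)]
catch_left_face [(264, 169, 0.6), (213, 234, 0.56), (424, 307, 0.48), (206, 157, 0.44)]
adapter [(265, 272, 0.6), (226, 224, 0.54)]
attenuator [(352, 268, 0.63), (310, 183, 0.62)]
cap_jar [(113, 205, 0.72), (307, 184, 0.41)]
top [[528.9, 0.0, 278.5], [0.0, 528.9, 208.5], [0.0, 0.0, 1.0]] [[-0.014, -0.997, 0.076, 0.419], [-1.0, 0.013, -0.019, -0.003], [0.018, -0.076, -0.997, 1.404], [0.0, 0.0, 0.0, 1.0]]
dock [(317, 193, 0.55), (336, 166, 0.51)]
cassette [(302, 261, 0.93), (373, 251, 0.93), (191, 274, 0.83), (324, 163, 0.74), (316, 192, 0.68)]
clamp_grip [(313, 198, 0.58), (188, 197, 0.23)]
clamp_tip [(316, 197, 0.52)]
catch_left_face [(367, 248, 0.52), (182, 284, 0.49), (316, 161, 0.4)]
adapter [(258, 153, 0.42)]
attenuator [(185, 207, 0.61), (263, 269, 0.58)]
cap_jar [(422, 163, 0.91), (183, 204, 0.73)]
```

View pics/both.png

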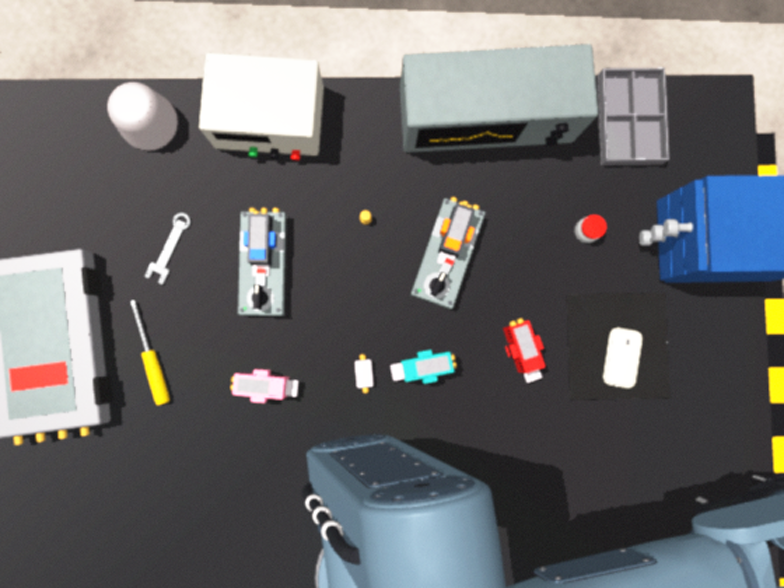

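View pics/scene0.png

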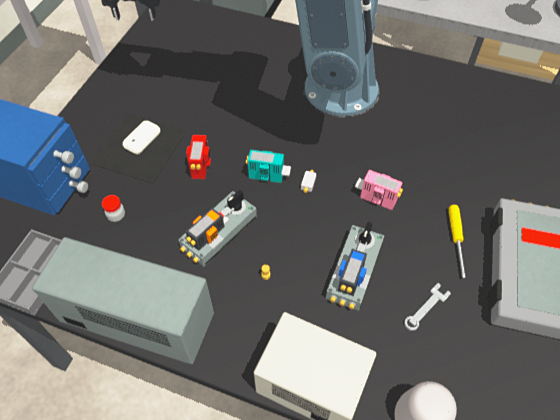

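The top picture (784 px wide) shows these candidates:
- Orange-catch cassette in a dock at (458,228), with its knob at (438,285).
- Blue-catch cassette in a dock at (258,240).
- Loose pink (263,385), turquoise (428,367) and red (525,347) look-alikes.

Only the one at (458,228) has orange catches and sits in a dock, so it fits. I'll confirm it in a crop and measure.

```bash
cat > h.py <<'E'
from bench import ctrl
import cv2,numpy as np
from scipy.spatial.transform import Rotation as R
def ray(c,uv,T=None):
    p=ctrl.camera_params(c);T=p["world_from_camera"] if T is None else T
    d=T[:3,:3]@np.linalg.inv(p["mtx"])@[uv[0],uv[1],1]
    return T[:3,3],d
def atz(c,uv,z,T=None):
    o,d=ray(c,uv,T);return o+d*(z-o[2])/d[2]
def proj(c,P,T=None):
    p=ctrl.camera_params(c);T=p["world_from_camera"] if T is None else T
    q=p["mtx"]@(T[:3,:3].T@(np.asarray(P)-T[:3,3]));return q[:2]/q[2]
def tool():
    o=ctrl.get_obs();q=np.array(o["eef_rot"]);M=np.eye(4)
    M[:3,:3]=R.from_quat(q[[1,2,3,0]]).as_matrix();M[:3,3]=o["eef_pos"];return M
def blobs(im,lo,hi,amin=8):
    h=cv2.cvtColor(im,cv2.COLOR_BGR2HSV);m=cv2.inRange(h,np.array(lo),np.array(hi))
    n,l,s,c=cv2.connectedComponentsWithStats(m)
    return [(c[i].round(1).tolist(),int(s[i,4])) for i in range(1,n) if s[i,4]>=amin]
def move_to(P,yaw):
    """shift (mm) in tool axes + rotvec so tool points down with closing axis y at world yaw (mod pi)"""
    M=tool();Y=np.array([np.cos(yaw),np.sin(yaw),0])
    if Y@M[:3,1]<0:Y=-Y
    Z=np.array([0,0,-1.]);G=np.c_[np.cross(Y,Z),Y,Z]
    return (M[:3,:3].T@(np.array(P)-M[:3,3])*1000).round(1),R.from_matrix(M[:3,:3].T@G).as_rotvec().round(3)
E
python3 - <<'E'
from h import *
im=cv2.imread("pics/top0.png")
x0,y0=285,130
cr=im[y0:y0+100,x0:x0+80];cv2.imwrite("pics/crop.png",cv2.resize(cr,None,fx=6,fy=6,interpolation=cv2.INTER_CUBIC)[:600])
print("orange",[b for b in blobs(im,(8,150,120),(20,255,255)) if 290<b[0][0]<350])
print("red",[b for b in blobs(im,(0,120,100),(6,255,255),4)if 290<b[0][0]<350])
h=cv2.cvtColor(cr,cv2.COLOR_BGR2HSV)
m=cv2.inRange(h,(40,10,80),(110,80,190));n,l,s,c=cv2.connectedComponentsWithStats(m)
i=1+s[1:,4].argmax();pts=cv2.findNonZero((l==i).astype(np.uint8));r=cv2.minAreaRect(pts);print(r,s[i])
b=cv2.boxPoints(r)+[x0,y0]
W=np.array([atz("top",q,.04)[:2] for q in b]);print(b.round(1).tolist(),W.round(4).tolist(),W.mean(0))
print([np.linalg.norm(W[k]-W[k-1]).round(4) for k in range(4)])
E
```

```text
orange [([337.5, 146.2], 8), ([318.0, 163.0], 22), ([334.3, 167.4], 26), ([322.6, 174.9], 26)]
red [([320.8, 186.5], 17)]
((29.849998474121094, 63.94999694824219), (32.57146072387695, 46.169254302978516), 18.434947967529297) [  8  38  45  53 285]
[[292.1, 210.7], [306.7, 166.9], [337.6, 177.2], [323.0, 221.0]] [[0.5166, -0.0637], [0.6305, -0.1037], [0.6025, -0.1837], [0.4888, -0.1433]] [ 0.5595765  -0.12359212]
[np.float64(0.0842), np.float64(0.1207), np.float64(0.0848), np.float64(0.1206)]
```

View pics/crop.png

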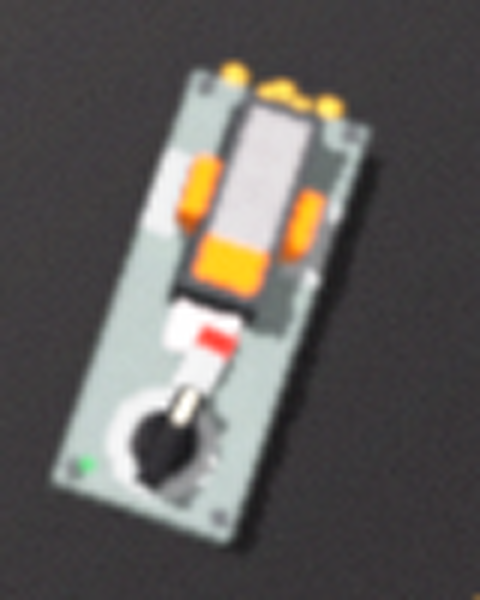

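The crop confirms it: a docked cassette with orange pads at crop (200,190) and (305,225), knob at (165,445), red tip at (217,342). Next I compute its pose and go above it for a wrist view.

Run:
```python
from h import *
C=[(52,482),(232,543),(372,128),(195,70)]
W=np.array([atz("top",(285+a/6,130+b/6),.04)[:2] for a,b in C])
L=np.array([(-.135,.04),(-.135,-.04),(.055,-.04),(.055,.04)])
Rr,s=R.align_vectors(np.c_[W-W.mean(0),0*W[:,0]],np.c_[L-L.mean(0),0*L[:,0]])
yaw=Rr.as_rotvec()[2];M=Rr.as_matrix()[:2,:2];t=W.mean(0)-M@L.mean(0)
print(W.round(4).tolist(),"yaw",yaw,"org",t,"rss",s,"knob",t+M@[-.105,0])
pl=[atz("top",u,.075)[:2] for u in((318,163),(334.3,167.4))];print("pads mid",np.mean(pl,0))
tip=atz("top",(320.8,186.5),.052)[:2];d=tip-(t+M@[-.105,0]);print("tip",tip,np.linalg.norm(d),"ang rel",yaw-np.arctan2(d[1],d[0]))
k=t+M@[-.06,0]
print(move_to([*k,.25],yaw+np.pi/2));print(ctrl.camera_params("wrist")["tool_from_camera"].round(3))
```

```text
[[0.5175, -0.0678], [0.4901, -0.145], [0.6703, -0.2099], [0.6967, -0.1332]] yaw -0.3458415290438045 org [ 0.63127099 -0.15253004] rss 0.002167915029846469 knob [ 0.53248799 -0.11693625]
pads mid [ 0.6288239 -0.1506157]
tip [ 0.57724137 -0.13819568] 0.04954622274417842 ang rel 0.09763548271884631
(array([ 498.8, -260.3,   -0. ]), array([0.   , 0.   , 0.683]))
[[-0.    -0.947 -0.322  0.083]
 [ 1.    -0.    -0.    -0.   ]
 [ 0.    -0.322  0.947 -0.124]
 [ 0.     0.     0.     1.   ]]
```

```bash
python3 -m pendant '[[[1,40,-20,0,0,0,0.12],[1,75,-39,0,0,0,0.24],[1,110,-57,0,0,0,0.36],[1,145,-76,0,0,0,0.48],[1,180,-94,0,0,0,0.6]]]'
python3 -c "
from h import *
print(move_to([.5748,-.1322,.25],-.346+np.pi/2))"
```

```text
time_s: 1.32
eef_pos: [0.3273, -0.3957, 0.2501]
eef_rot: [0.0, 0.992, -0.128, 0.0]
wrist_force: [-0.2, -0.8, 0.1]
opening: 1.002
grasp_force: 0.0
(array([ 1.725e+02, -3.177e+02,  1.000e-01]), array([ 0.   , -0.   ,  0.089]))
```

```bash
python3 -m pendant '[[[1,19,-35,0,0,0,0.04],[1,38,-71,0,0,0,0.089],[1,57,-106,0,0,0,0.089],[1,76,-141,0,0,0,0.089],[1,95,-177,0,0,0,0.089]]]'
python3 -c "
from h import *
print(move_to([.5748,-.1322,.25],-.346+np.pi/2))"
```

```text
time_s: 1.73
eef_pos: [0.4634, -0.2478, 0.2503]
eef_rot: [0.0, 0.986, -0.169, 0.0]
wrist_force: [1.0, -0.5, -0.2]
opening: 0.997
grasp_force: 0.0
(array([  66.5, -146.1,    0.3]), array([ 0.   , -0.001,  0.006]))
```

```bash
python3 -m pendant '[[[1,16,-36,0,0,0,0.0],[1,32,-72,0,0,0,0],[1,48,-106,0,0,0,0],[1,66,-142,0,0,0,0.0],[1,66,-142,0,0,0,0.0]]]'
python3 - <<'E'
from h import *
M=tool();im=ctrl.camera("wrist")[:,:,::-1].copy();cv2.imwrite("pics/w1.png",im);np.save("w1.npy",M)
print(M.round(4).tolist())
for n in("clamp_grip","clamp_tip","catch_left_face","catch_right_face","cassette"):
    print(n,[(round(d["point"][0]*560),round(d["point"][1]*420),round(d["confidence"],2)) for d in ctrl.boxes_of("wrist",n)])
print("orange",blobs(im,(8,150,120),(20,255,255),40));print("red",blobs(im,(0,150,100),(6,255,255),40))
E
```

```text
time_s: 2.15
eef_pos: [0.5755, -0.1323, 0.2501]
eef_rot: [-0.001, 0.986, -0.166, 0.001]
wrist_force: [-1.5, 0.9, -0.8]
opening: 0.999
grasp_force: 0.0
[[0.9447, -0.328, 0.0024, 0.5755], [-0.328, -0.9447, 0.0019, -0.1323], [0.0017, -0.0026, -1.0, 0.2501], [0.0, 0.0, 0.0, 1.0]]
clamp_grip [(279, 217, 0.98)]
clamp_tip [(278, 217, 0.7), (255, 128, 0.64)]
catch_left_face [(416, 273, 0.59), (256, 124, 0.53)]
catch_right_face [(454, 256, 0.68), (105, 394, 0.58), (305, 127, 0.51)]
cassette [(277, 125, 0.94), (431, 262, 0.86), (113, 405, 0.81), (298, 324, 0.56)]
orange []
red [([532.9, 27.7], 1312), ([429.2, 261.8], 2354)]
```

View pics/w1.png

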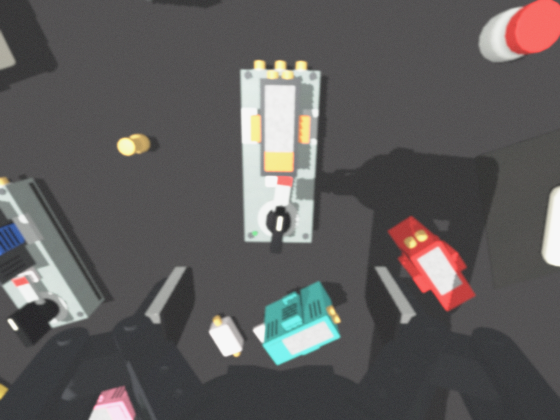

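The wrist view shows the orange dock upright in the picture, with corners near (245,243), (313,243), (321,70) and (240,70). The knob is at (279,217), the tip at (285,182) and the pads at (255,127) and (305,129). The sides next to the knob are clear. I'll refine the pose from this.

Run:
```python
from h import *
im=cv2.imread("pics/w1.png");T=np.load("w1.npy")@ctrl.camera_params("wrist")["tool_from_camera"]
C=[(245,243),(313,243),(321,70),(240,70)]
W=np.array([atz("wrist",u,.04,T)[:2] for u in C])
L=np.array([(-.135,.04),(-.135,-.04),(.055,-.04),(.055,.04)])
Rr,s=R.align_vectors(np.c_[W-W.mean(0),0*W[:,0]],np.c_[L-L.mean(0),0*L[:,0]])
yaw=Rr.as_rotvec()[2];M=Rr.as_matrix()[:2,:2];t=W.mean(0)-M@L.mean(0);k=t+M@[-.105,0]
print("yaw",yaw,"org",t,"rss",s,"knob",k)
pl=[atz("wrist",u,.067,T)[:2] for u in((255,127),(305,129))];print("pads",pl,np.mean(pl,0))
tip=atz("wrist",(285,182),.053,T)[:2];d=tip-k;print("tip",tip,np.linalg.norm(d),"joint",yaw-np.arctan2(d[1],d[0]))
print("gripnet",atz("wrist",(279,217),.088,T))
cr=im[50:260,220:360].copy()
for P,z in((k,.088),(t,.087),(t+M@[0,.028],.067),(t+M@[0,-.028],.067),(t+M@[-.135,.04],.04),(t+M@[.055,-.04],.04)):
    u=proj("wrist",[*P,z],T);cv2.circle(cr,tuple((u-[220,50]).round().astype(int).tolist()),1,(255,0,255),-1)
cv2.imwrite("pics/w1c.png",cv2.resize(cr,(400,600),interpolation=cv2.INTER_CUBIC))
```

```text
yaw -0.3420309317303544 org [ 0.63298306 -0.15095744] rss 0.003293647209465976 knob [ 0.53406514 -0.11574033]
pads [array([ 0.64301002, -0.12855825]), array([ 0.62505286, -0.17443905])] [ 0.63403144 -0.15149865]
tip [ 0.57745366 -0.13753828] 0.0485563056197311 joint 0.12352661481999139
gripnet [ 0.55343715 -0.12245862  0.088     ]
```

View pics/w1c.png

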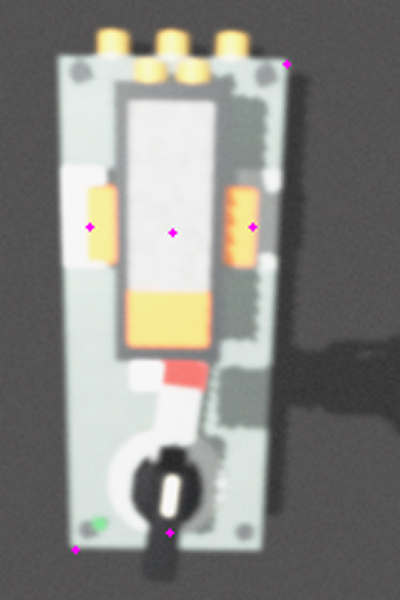

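Run:
```python
from h import *
print(np.round(ctrl.get_obs()["q"],3));print(move_to([.533,-.1160,.079],-.455+np.pi/2))
T=tool()
```

```text
[-0.44   0.209  1.574 -0.     1.359  1.472]
(array([-43.4,  -8.5, 171. ]), array([0.   , 0.   , 0.114]))
```

```bash
python3 -m pendant '[[[1,-15,-3,25,0,0,0.05],[1,-30,-6,55,0,0,0.114],[1,-43,-8,85,0,0,0.114],[1,-43,-8,110,0,0,0.114],[1,-43,-8,115,0,0,0.114]]]'
python3 - <<'E'
from h import *
M=tool();im=ctrl.camera("wrist")[:,:,::-1].copy();T=M@ctrl.camera_params("wrist")["tool_from_camera"]
cv2.circle(im,tuple(proj("wrist",[.533,-.116,.088],T).round().astype(int).tolist()),2,(255,0,255),-1)
cv2.imwrite("pics/w2.png",im);np.save("w2.npy",M);print(M[:3,3])
print(ctrl.boxes_of("wrist","clamp_grip")[:1])
E
```

```text
time_s: 2.87
eef_pos: [0.53, -0.1152, 0.1308]
eef_rot: [-0.001, 0.974, -0.226, -0.004]
wrist_force: [-1.3, 0.5, -0.5]
opening: 0.999
grasp_force: 0.0
[ 0.53003842 -0.11518373  0.13079803]
[{'point': [0.4946, 0.4962], 'confidence': 0.93}]
```

View pics/w2.png

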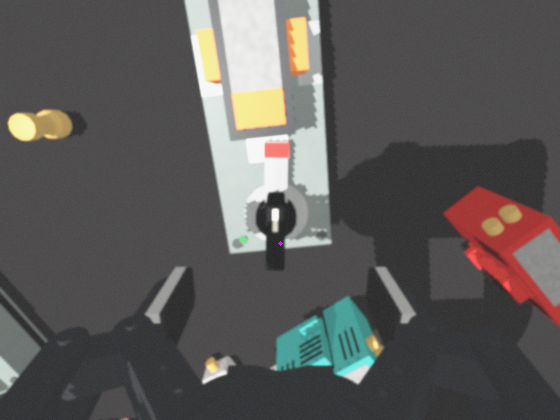

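Run:
```python
from h import *
M=np.load("w2.npy");T=M@ctrl.camera_params("wrist")["tool_from_camera"]
a=np.array([np.cos(-.455),np.sin(-.455)])
for k in ([.533,-.116],):
    for s,z in((22,.056),(22,.088),(-22,.088),(0,.045),(55,.053)):
        print(s,z,proj("wrist",[*(np.array(k)+a*s/1000),z],T).round(1))
print("from near end",atz("wrist",(276,270),.088,T)[:2]+a*.022)
print("from tip end top edge", atz("wrist",(277,142),.053,T)[:2]-a*.055)
print(ctrl.get_obs()["q"])
```

```text
22 0.056 [279.9 193.6]
22 0.088 [279.9 209.2]
-22 0.088 [280.  274.9]
0 0.045 [280.  217.8]
55 0.053 [279.9 144. ]
from near end [ 0.53729955 -0.11532016]
from tip end top edge [ 0.53500643 -0.1148753 ]
[-4.32412591e-01  2.51395717e-01  1.77526009e+00 -9.10481763e-05
  1.11718746e+00  1.59358285e+00]
```

The bar is aligned with the fingers at column 276, and the model predictions match within 2–3 mm. That puts the knob at about (0.535, -0.115). I'll descend, grip and turn.

```bash
python3 -c "
from h import *
print(move_to([.535,-.115,.078],-.455+np.pi/2))"
```

```text
(array([ 1.4, -2. , 56.4]), array([ 0.   ,  0.002, -0.   ]))
```

```bash
python3 -m pendant '[[[1,1,-2,20,0,0,0],[1,1,-2,40,0,0,0],[1,1,-2,56,0,0,0],[0.5,1,-2,56,0,0,0],[0,1,-2,56,0,0,0]]]'
python3 -m pendant '[[[0,0,0,0,0,0,0],[0,0,0,0,0,0,0],[0,0,0,0,0,0,0],[0,0,0,0,0,0,0],[0,0,0,0,0,0,0]]]'
```

```text
time_s: 3.38
eef_pos: [0.5366, -0.1151, 0.0803]
eef_rot: [0.0, 0.974, -0.225, 0.001]
wrist_force: [-0.0, -0.3, 0.4]
opening: 0.749
grasp_force: 0.0
time_s: 3.8
eef_pos: [0.5364, -0.1147, 0.0803]
eef_rot: [0.0, 0.974, -0.225, 0.001]
wrist_force: [-1.3, -0.8, 6.5]
opening: 0.131
grasp_force: 60.0
```

```bash
python3 -m pendant '[[[0,0,0,0,0,0,0.12],[0,0,0,0,0,0,0.24],[0,0,0,0,0,0,0.36],[0,0,0,0,0,0,0.48],[0,0,0,0,0,0,0.6]]]'
python3 -m pendant '[[[0,0,0,0,0,0,0.12],[0,0,0,0,0,0,0.24],[0,0,0,0,0,0,0.36],[0,0,0,0,0,0,0.48],[0,0,0,0,0,0,0.6]]]'
python3 -m pendant '[[[0,0,0,0,0,0,0.1],[0,0,0,0,0,0,0.1],[0,0,0,0,0,0,0.1],[0,0,0,0,0,0,0.1]]]'
python3 -c "
from h import *
print(ctrl.get_obs()['torque'],ctrl.get_obs()['q'])"
```

```text
time_s: 4.22
eef_pos: [0.5362, -0.1149, 0.0803]
eef_rot: [0.0, 0.863, -0.505, 0.001]
wrist_force: [-2.6, -1.3, 6.3]
opening: 0.125
grasp_force: 60.2
time_s: 4.63
eef_pos: [0.536, -0.115, 0.0803]
eef_rot: [-0.0, -0.675, 0.738, -0.001]
wrist_force: [-3.7, -1.9, 7.9]
opening: 0.128
grasp_force: 60.4
time_s: 4.97
eef_pos: [0.5359, -0.115, 0.0803]
eef_rot: [-0.0, -0.64, 0.769, -0.001]
wrist_force: [-3.5, -2.1, 7.4]
opening: 0.128
grasp_force: 60.4
[-0.30484653  0.70883586 -0.06113561] [-4.27258274e-01  3.37700076e-01  1.79471483e+00 -1.31862429e-03
  1.00825171e+00  2.89759871e+00]
```

```bash
python3 -m pendant '[[[0.4,0,0,0,0,0,0],[0.4,0,0,0,0,0,0],[0.4,0,0,0,0,0,0],[0.4,0,0,-15,0,0,0],[0.4,0,0,-45,0,0,0]]]'
python3 -m pendant '[[[0.5,0,0,-35,0,0,0],[1,0,0,-70,0,0,-0.1],[1,0,0,-95,0,0,-0.2],[1,0,0,-110,0,0,-0.3],[1,0,0,-110,0,0,-0.3]]]'
python3 - <<'E'
from h import *
print(move_to([.61,-.143,.20],-.344+np.pi/2),ctrl.get_obs()['eef_pos'])
E
```

```text
time_s: 5.38
eef_pos: [0.5329, -0.1129, 0.1206]
eef_rot: [-0.002, -0.64, 0.769, 0.004]
wrist_force: [-0.5, -0.4, -0.1]
opening: 0.403
grasp_force: 0.0
time_s: 5.8
eef_pos: [0.5379, -0.115, 0.2384]
eef_rot: [-0.001, 0.749, -0.663, 0.004]
wrist_force: [0.8, -0.6, -0.6]
opening: 0.996
grasp_force: 0.0
(array([ 36.4, -67.9,  39. ]), array([-0.004, -0.007, -1.105])) [ 0.53791827 -0.11497544  0.23844648]
```

```bash
python3 -m pendant '[[[1,0,0,0,0,0,-0.12],[1,0,0,0,0,0,-0.24],[1,10,-20,10,0,0,-0.36],[1,20,-40,20,0,0,-0.48],[1,36,-68,36,0,0,-0.6]]]'
python3 -m pendant '[[[1,0,0,0,0,0,-0.12],[1,0,0,0,0,0,-0.24],[1,0,0,0,0,0,-0.36],[1,0,0,0,0,0,-0.48],[1,0,0,0,0,0,-0.505]]]'
python3 - <<'E'
from h import *
ctrl.camera("wrist");M=tool();im=ctrl.camera("wrist")[:,:,::-1].copy();np.save("w3.npy",M)
T=M@ctrl.camera_params("wrist")["tool_from_camera"];print(M.round(4).tolist())
h=cv2.cvtColor(im,cv2.COLOR_BGR2HSV);print("orange",blobs(im,(8,130,120),(22,255,255),30))
t=np.array([.633,-.151]);y=-.344;m=np.array([[np.cos(y),-np.sin(y)],[np.sin(y),np.cos(y)]])
for a,b,z in((0,.028,.067),(0,-.028,.067),(.012,.028,.078),(-.012,-.028,.078),(.044,.018,.087),(-.044,-.018,.087)):
    cv2.circle(im,tuple(proj("wrist",[*(t+m@[a,b]),z],T).round().astype(int).tolist()),1,(255,0,255),-1)
cv2.imwrite("pics/w3.png",cv2.resize(im[0:300,130:430],(600,600),interpolation=cv2.INTER_CUBIC))
E
```

```text
time_s: 6.22
eef_pos: [0.6077, -0.1414, 0.1974]
eef_rot: [-0.0, 0.911, -0.412, -0.0]
wrist_force: [0.3, -0.4, -0.1]
opening: 1.002
grasp_force: 0.0
time_s: 6.63
eef_pos: [0.6067, -0.1416, 0.1956]
eef_rot: [-0.0, 0.985, -0.172, -0.002]
wrist_force: [0.4, 0.5, 1.4]
opening: 1.002
grasp_force: 0.0
[[0.9402, -0.3406, -0.0026, 0.6067], [-0.3406, -0.9402, 0.0013, -0.1416], [-0.0029, -0.0003, -1.0, 0.1958], [0.0, 0.0, 0.0, 1.0]]
orange [([251.1, 156.9], 37), ([304.9, 166.9], 117), ([278.9, 212.5], 646), ([434.4, 287.0], 97)]
```

View pics/w3.png

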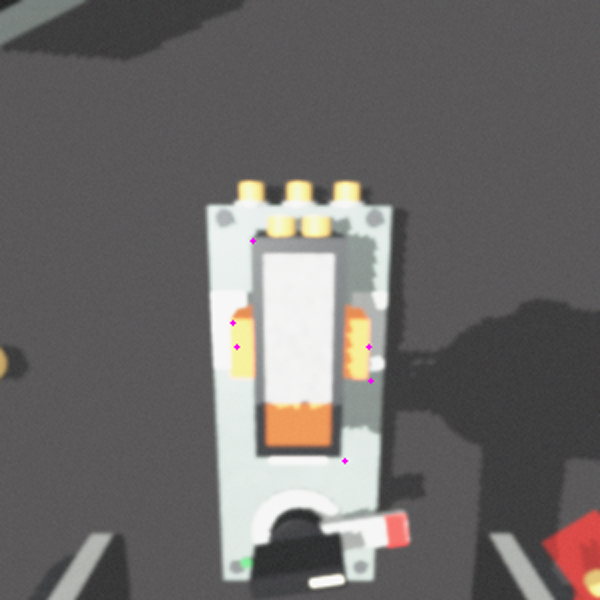

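The tongue now points to dock -y, with its red tip at (397,530). The cassette is still seated, and the model points fit it to about 1–2 mm. Next I go down onto the catches.

```bash
python3 -c "
from h import *
print(move_to([.6335,-.151,.070],-.3475+np.pi/2),ctrl.get_obs()['eef_pos'])"
```

```text
(array([ 28.7,  -0.3, 126. ]), array([-0.   ,  0.003, -0.003])) [ 0.60676723 -0.14160691  0.19606869]
```

```bash
python3 -m pendant '[[[1,14,0,15,0,0.003,0],[1,28.5,0,45,0,0.003,0],[1,28.5,0,80,0,0.003,0],[1,28.5,0,110,0,0.003,0],[1,28.5,0,126,0,0.003,0]]]'
python3 -m pendant '[[[0.7,0,0,0,0,0,0],[0.6,0,0,0,0,0,0],[0.3,0,0,0,0,0,0],[0,0,0,0,0,0,0],[0,0,0,0,0,0,0]]]'
python3 -m pendant '[[[0,0,0,0,0,0,0],[0,0,0,0,0,0,0],[0,0,0,0,0,0,0],[0,0,0,0,0,0,0],[0,0,0,0,0,0,0]]]'
```

```text
time_s: 7.15
eef_pos: [0.6313, -0.1505, 0.0663]
eef_rot: [-0.001, 0.985, -0.175, -0.002]
wrist_force: [-1.0, 0.4, -0.4]
opening: 0.997
grasp_force: 0.0
time_s: 7.57
eef_pos: [0.6362, -0.1518, 0.0761]
eef_rot: [0.0, 0.985, -0.174, 0.004]
wrist_force: [-3.0, 4.9, 11.6]
opening: 0.418
grasp_force: 63.0
time_s: 7.98
eef_pos: [0.6362, -0.1518, 0.0761]
eef_rot: [0.0, 0.985, -0.174, 0.004]
wrist_force: [-2.5, 3.3, 8.8]
opening: 0.425
grasp_force: 62.5
```

Run:
```python
from h import *
im=ctrl.camera("wrist")[:,:,::-1].copy();print(tool()[:3,3])
cv2.imwrite("pics/w4.png",cv2.resize(im[150:420,130:430],(667,600),interpolation=cv2.INTER_CUBIC))
```

```text
[ 0.63618802 -0.15180524  0.07601919]
```

View pics/w4.png

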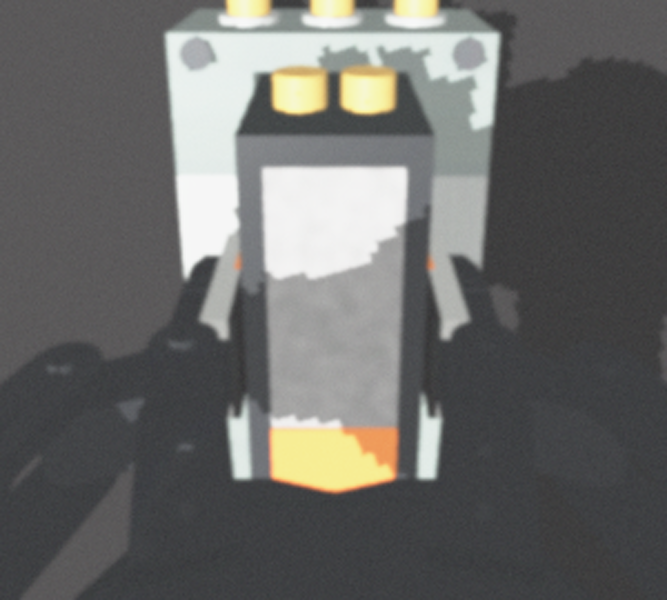

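The fingers hold both pads, pressed almost flush, with only orange slivers showing at (238,262) and (431,262). I'll lift gently.

```bash
python3 -m pendant '[[[0,0,0,-2,0,0,0],[0,0,0,-4,0,0,0],[0,0,0,-7,0,0,0],[0,0,0,-10,0,0,0],[0,0,0,-10,0,0,0]]]'
```

```text
time_s: 8.45
eef_pos: [0.6346, -0.152, 0.0828]
eef_rot: [0.0, 0.985, -0.173, 0.002]
wrist_force: [0.3, 0.0, -3.5]
opening: 0.421
grasp_force: 60.1
```

Only the cassette's weight (3.5 N) is on the wrist, so the hooks have released. I'll lift the rest of the way.

```bash
python3 -m pendant '[[[0,0,0,-8,0,0,0],[0,0,0,-18,0,0,0],[0,0,0,-30,0,0,0],[0,0,0,-43,0,0,0],[0,0,0,-55,0,0,0]]]'
python3 -m pendant '[[[0,0,0,-15,0,0,0],[0,0,0,-30,0,0,0],[0,0,0,-42,0,0,0],[0,0,0,-48,0,0,0],[0,0,0,-48,0,0,0]]]'
python3 -m pendant '[[[0,0,0,0,0,0,0],[0,0,0,0,0,0,0],[0,0,0,0,0,0,0],[0,0,0,0,0,0,0]]]'
python3 - <<'E'
from h import *
im=ctrl.camera("scene")[:,:,::-1];w=ctrl.camera("wrist")[:,:,::-1]
cv2.imwrite("pics/fin.png",np.hstack([cv2.resize(im[130:290,150:310],(400,400),interpolation=cv2.INTER_CUBIC),cv2.resize(w[120:420,130:430],(400,400))]))
o=ctrl.get_obs();print(np.abs(o["dq"]).max())
E
```

```text
time_s: 8.87
eef_pos: [0.6344, -0.1518, 0.1391]
eef_rot: [0.0, 0.985, -0.173, 0.002]
wrist_force: [-0.3, -0.2, -3.2]
opening: 0.421
grasp_force: 60.9
time_s: 9.28
eef_pos: [0.6351, -0.1521, 0.1878]
eef_rot: [0.001, 0.985, -0.173, 0.003]
wrist_force: [1.4, -0.1, -3.4]
opening: 0.416
grasp_force: 60.9
time_s: 9.62
eef_pos: [0.6334, -0.1514, 0.1838]
eef_rot: [0.0, 0.985, -0.173, 0.001]
wrist_force: [0.8, -0.7, -3.8]
opening: 0.419
grasp_force: 60.8
0.0031355126425664085
```

View pics/fin.png

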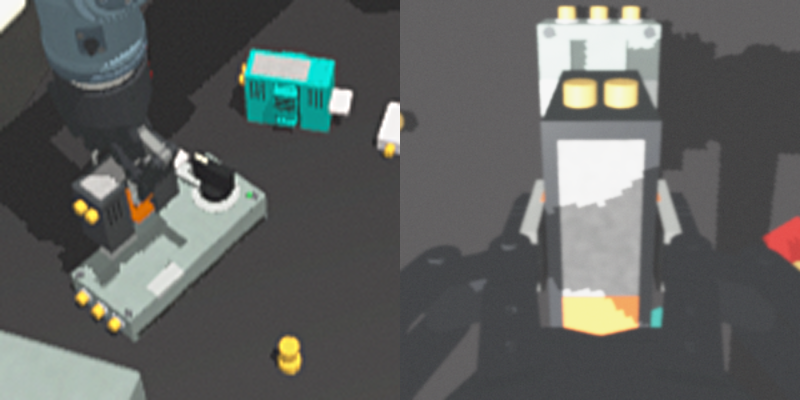

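The cassette is clear of the dock and held upright by both catches, with its underside about 0.12 m above the bench. The clamp is still turned, so I'm handing in.

```bash
python3 -c "
from bench import ctrl
print(ctrl.hand_in())"
```

```text
the job is handed in; nothing more can be done
None
```

I turned the orange dock's clamp to about 1.4 rad and lifted the cassette by its pinched catches; it is held upright and still about 8 cm above its dock, and the job is handed in (no verdict came back).

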